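# Pry the snap ring off a trolley wheel's axle

### The arm

A 7-joint arm with a two-finger parallel gripper is mounted at the origin on the work surface. World frame = base frame: x ahead of the robot, y to its left, z up, the work surface at z = 0. Lengths are in m, angles in rad, forces in N, time in s.
With the tool pointing down it reaches from about 0.4 to 0.85 m from the base axis. Payload 10.4 kg.
Tool frame: the origin (TCP) lies between the finger pads; the fingertips stand 17 mm ahead of it and the grasp point (between the pads) lies 2 mm behind it; z points along the fingers, y is the line along which they close (so a half turn about z gives the same grasp; the last joint's range is limited). The gripper opens to 85 mm and grips with 20 to 120 N. Pads are 22 mm wide; open, the fingers measure 114 mm over their backs; the gripper's body (76 mm by 85 mm) begins 54 mm behind the grasp point. The pads swing forward as they close: fully open they stand 13 mm farther back than shut.
Start: joints at [1.295, 0.332, -0.065, 1.46, 0.022, 1.35, -0.088], TCP at [0.156, -0.605, 0.248] pointing down, gripper open.
Joint ranges: [-2.6, 2.6], [-0.5, 2.12], [-1.47, 1.34], [0.16, 2.42], [-1.27, 4.41], [0.06, 2.06], [-2.6, 2.6]. Speed limits (rad/s): [2.22, 2.22, 2.79, 2.79, 3.14, 3.14, 3.14].

### API

Orientations are given as a unit quaternion [x, y, z, w].
In Python, from workcell import readout, imaging, manip gives the robot as it stands. The module is installed in compiled form; this text tells all that it offers.
- The arm moves only by the shell command python3 -m crank 'ROWS' [OPENING] [FORCE]. ROWS is JSON, a list of rows, each a list of 4 numbers: the shift along the tool's x, y, z as a fraction of full scale, then the turn about the tool's z as a fraction of full scale. In form: [[x, y, z, yaw], ...]. A call has 1 to 5 rows; each row is the pose to reach, as a shift and turn from the pose commanded when the call began, along the tool's axes at that moment; what a row does not reach only later rows make up. Full scale, the value 1, is 400 mm for a shift and 60 degrees for a turn. A row lasts 1/12 s, in which the tool goes at most 41.7 mm and 7.16 degrees, less where a joint would pass 70% of its speed; a pose out of reach is approached as far as the arm can. A call with a number of a shift or a turn outside -1 to 1 is refused whole. A call with a gripper value outside its range is refused whole. OPENING is the gripper command: -1 is shut, 1 is fully open, values between are in proportion, set as the call begins (- or left out, the last holds). The fingers move at their own pace and stop on an object; FORCE is the grip in N (left out, the last holds). Time passes only in rows, so rows that repeat a pose let the fingers close. It gives the time, the measured TCP pose, the force, the opening and the grip force at its end, in the units of the state.
- readout.get_obs(): the state, without advancing time (a new reading comes with each control period).
- imaging.camera(name): name is "scene" or "top" or "wrist"; returns a dict with "color" (384x512x3 uint8, red, green, blue), "fx", "fy", "cx", "cy" (pixels), "rvec" (rotation vector, rad) and "tvec" (3), from world to camera coordinates, as OpenCV has them. Camera axes: x right, y down, z forward; pixel columns grow to the right and rows downward; lengths in m; the calibration is good to about 2 mm. A picture is of the moment at which its call begins. There is no depth.
- manip.hand_in(): hands the job in; it is judged then, once.
The state is a dict: "clock": time; "joint_pos": joint angles; "joint_velocities": joint speeds; "tau": joint torques, N m; "position": TCP position; "ee_rot": TCP orientation; "ft_force": force on the tool from outside, world axes, zero at the start; "torque": the same for the moment, N m; "grip_width": opening from 0.0 (shut) to 1.0 (fully open); "grasp_force": force on a finger pad.
Only numpy, scipy, OpenCV 4.12 (cv2) and the standard library are available. Lean on these libraries where they do the work, as an engineer would, in place of code of your own. Each camera call takes 0.05 s, during which the arm holds its last target. There are 200 camera calls.

### The job

Take the hooked pick from its rest and use it to pry the brass-coloured snap ring out of the groove of the trolley wheel's upright axle: feel the hook into the gap behind the ring's bridge and ease the ring off sideways, without pressing hard on axle or ring and without touching the ring with the gripper. Let the ring come to lie loose in the blue tray, do not fling it out, then lay the pick back on its rest and leave everything else where it is.

Things in the scene. Friction and masses are not known exactly. Their poses are not given: they have to be found in the camera images.
- tray: Blue square parts tray, 190 x 190 mm, rim 16 mm high, fixed. Origin: centre of its underside, on the table and on the axle's line. Fixed in it: a grey and black trolley wheel, 100 mm across, lying flat, its face 36 mm above the table (hub boss 38 mm across: 44 mm), and the steel axle upright at the centre.
- axle: The upright steel axle, fixed, 24 mm across, its flat top 68 mm above the table. A groove 6 mm high and 18 mm across runs round it from 56 to 62 mm above the table. Origin: on the axle's line at table height.
- axle_top (a point): Centre of the axle's flat top, 68 mm above the table.
- ring: Brass-coloured sprung retaining ring: flat horseshoe 4 mm thick, 32 x 28 mm, 40 g, level in the axle's groove (its bridge gives 4 mm if pressed down). Origin: centre of its seat (on the axle's line while seated), mid thickness, 58 to 59 mm above the table. Its +x points from the axle to its closed end, a straight bridge across x, 17.5 (inner face) to 22 mm from the origin; this side faces the robot within 45 degrees. Over 20 N damages it.
- ring_eye (a point): Middle of the gap between axle and bridge, mid thickness, 14.8 mm from the ring's origin along its +x. The gap, open above and down to the hub boss, is 5.5 mm wide (along x), 19 mm long (y). The ring comes off only along +x: its stiff, damped arms give way to a slow pull (10 mm/s) of 8 to 11 N on the bridge but strain it past 20 N if jerked; the pull is gone by 8 mm; past 20 mm the ring tips and drops onto the wheel.
- rest: Grey pick rest, 110 x 60 mm, fixed. Origin: centre of its underside. Two forks 50 mm wide, at x = -42 and +42 mm, carry the pick's handle on saddles 35 mm above the table, between cheeks up to 50 mm high; the notch is about 22 mm wide at its foot and flares above. Between the forks only the 8 mm base plate lies under the handle.
- pick: Hooked pick, 90 g: orange handle 100 mm long (x -55 to +45), 16 wide (y), 22 high (z), then a 5 mm steel shank along +x, its end a straight 4 mm pin bent down, reaching 20 mm below the handle axis. The clamped shank reaches out differently each time: pin 62 to 78 mm from the origin. Origin: on the handle axis, where to grip its flat sides; on the rest 46 mm up, over the rest's origin, along its x.
- screwdriver: Screwdriver lying on the table, a bystander.
- spare_wheel: Spare black trolley wheel lying flat, 100 mm across, 36 mm high, a bystander.
- grease_jar: White jar with red cap, 60 mm across, 60 mm high, a bystander.
- mug: White mug, 76 mm across, 85 mm high, a bystander.
- bowl: White bowl, 120 mm across, 50 mm high, a bystander.
- steel_pail: Small steel pail, 100 mm across, 100 mm high, a bystander.
There are look-alikes about, which are no part of the job. Of the things like the pick, leave any that is pink; of the rest the smaller one is meant.

How it is judged:
By the outcome, as a careful person would: the job done as asked, in the order asked, and still so for the second after the job is handed in, with the robot touching nothing.
It also fails if it takes over 72 s, if anything falls off the work surface, if the arm or the gripper's body presses on something with over 40 N, if the wrist force passes 120 N, or if a joint passes its speed limit or range.

## Working session

There is one attempt and no reset: what is moved stays moved. The work goes in short steps, Python scripts to look and compute and a shell command to move; the robot and the scene stay as the last step left them, time stands still between calls to the robot, and variables do not carry over. Pictures are saved under pics/ and viewed, at most 12 in all, crops included, and the job is handed in when it is done.

```bash
mkdir -p pics; cat > h.py <<'E'
import numpy as np, cv2
from workcell import readout, imaging
def cam(n,f=None):
    c=imaging.camera(n)
    if f: cv2.imwrite('pics/'+f,c['color'][:,:,::-1])
    return c
def ray(c,u,v):
    R=cv2.Rodrigues(np.array(c['rvec'],float))[0];t=np.array(c['tvec'],float).ravel()
    return -R.T@t, R.T@np.array([(u-c['cx'])/c['fx'],(v-c['cy'])/c['fy'],1])
def atz(c,u,v,z):
    o,d=ray(c,u,v);return o+d*(z-o[2])/d[2]
def proj(c,p):
    K=np.array([[c['fx'],0,c['cx']],[0,c['fy'],c['cy']],[0,0,1]])
    return cv2.projectPoints(np.array(p,float).reshape(-1,3),np.array(c['rvec'],float),np.array(c['tvec'],float),K,None)[0].reshape(-1,2)
E
python3 - <<'E'
from h import *
import pickle
a=cam('scene');b=cam('top')
pickle.dump((a,b),open('c.pkl','wb'))
cv2.imwrite('pics/s.png',cv2.resize(a['color'][:,:,::-1],(800,600)))
cv2.imwrite('pics/t.png',cv2.resize(b['color'][:,:,::-1],(800,600)))
o=readout.get_obs();print(o)
for c in(a,b):print(ray(c,256,192),c['fx'])
E
```

```text
{'clock': 0.1, 'joint_pos': array([ 1.2953811 ,  0.33282401, -0.06469494,  1.46083881,  0.02163476,
        1.34990009, -0.088487  ]), 'joint_velocities': array([ 0.00010163, -0.00140699, -0.00073878, -0.00288858, -0.00065618,
       -0.00031816,  0.00080211]), 'tau': array([ 1.93827173e-04, -6.26746774e+01,  4.86626092e-02, -3.92430282e+01,
        1.64006586e-02,  7.02351885e-03,  8.65730954e-05]), 'position': array([ 0.15624   , -0.6048404 ,  0.24759474]), 'ee_rot': array([ 9.92018803e-01,  1.26088415e-01, -1.25753650e-04, -6.24408471e-04]), 'ft_force': array([ 0.09872334,  0.14676226, -0.24710552]), 'torque': array([-0.01022054,  0.02882487, -0.0137019 ]), 'grasp_force': 0.0, 'grip_width': 1.000485323851726}
(array([ 1.13084862, -0.34834631,  0.85112711]), array([-0.53798   ,  0.34022498, -0.77130659])) 393.9091608077823
(array([0.449956  , 0.0121311 , 1.41828096]), array([ 0.09868822, -0.0299513 , -0.99487902])) 439.2612992212395
```

View pics/s.png

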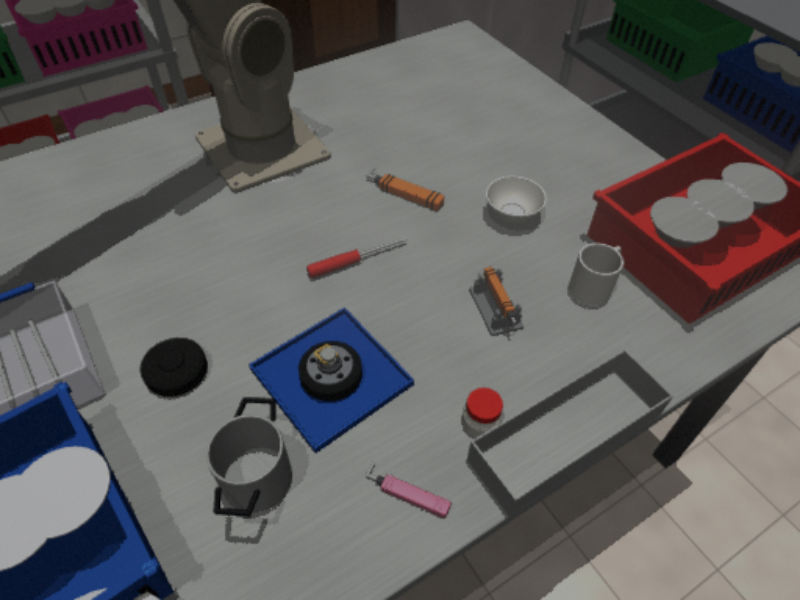

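View pics/t.png

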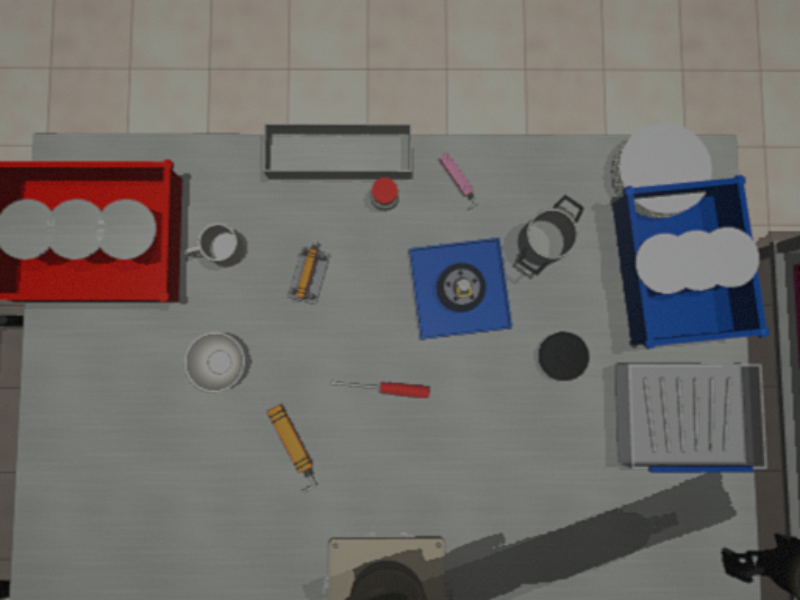

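The scene view shows the smaller orange pick on its rest at about (498,300)/800 and the tray at (330,375). In the top view they are at (308,272) and (460,288). Enlarged crops next.

```bash
python3 - <<'E'
from h import *
import pickle
a,b=pickle.load(open('c.pkl','rb'))
def crop(c,u,v,w=40,h=30):
    return cv2.resize(c['color'][v-h:v+h,u-w:u+w,::-1],(400,300),interpolation=cv2.INTER_CUBIC)
im=np.vstack([np.hstack([crop(b,197,174),crop(b,295,184)]),np.hstack([crop(a,318,192),crop(a,210,235)])])
cv2.imwrite('pics/z.png',im)
for p in[(308,272),(460,288)]: print(atz(b,p[0]*.64,p[1]*.64,0.046))
E
```

```text
[0.64267399 0.15612914 0.046     ]
[ 0.61044958 -0.15015858  0.046     ]
```

View pics/z.png

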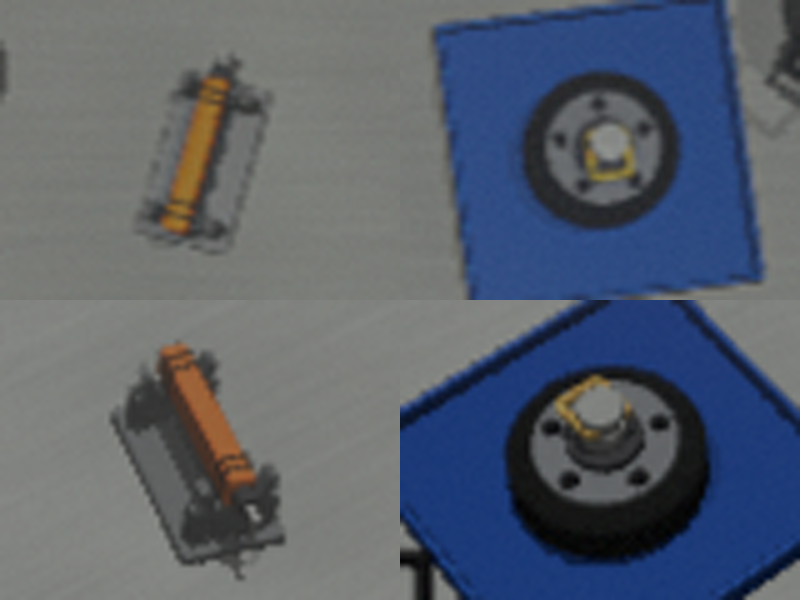

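The crop shows the pick's shank end up and to the right, pointing away from the robot. The ring's bridge is at the bottom of the axle in the top view, at crop (589..634, 178), facing the robot. The axle top is at crop (608,142).

```bash
cat >> h.py <<'E'
def yaw(o):
    x,y,z,w=o['ee_rot'];return np.arctan2(2*(x*y+z*w),1-2*(y*y+z*z))
def togo(p,yw=None):
    "shift (fractions of 400mm) & turn (fraction of 60deg) from present measured pose to p, tool-x heading yw deg"
    from scipy.spatial.transform import Rotation as Ro
    o=readout.get_obs();d=Ro.from_quat(o['ee_rot']).inv().apply(np.array(p)-o['position'])/.4
    t=0 if yw is None else ((-(yw-np.degrees(yaw(o)))+180)%360-180)/60
    print('pos',o['position'].round(4),'yaw',np.degrees(yaw(o)).round(2),'shift',d.round(4),'turn',round(t,4),'F',o['ft_force'].round(1),'grip',o['grip_width'].round(3),o['grasp_force'],'t',round(o['clock'],2))
E
python3 - <<'E'
from h import *
import pickle
a,b=pickle.load(open('c.pkl','rb'))
T1=lambda x,y,z:atz(b,157+x/5-.4,144+y/5-.4,z)
T2=lambda x,y,z:atz(b,255+(x-400)/5-.4,154+y/5-.4,z)
S1=lambda x,y,z:atz(a,278+x/5-.4,162+(y-300)/5-.4,z)
S2=lambda x,y,z:atz(a,170+(x-400)/5-.4,205+(y-300)/5-.4,z)
f,r=T1(216,78,.057),T1(175,231,.057);print('pick top',f,r,np.linalg.norm(f-r),np.degrees(np.arctan2(*(f-r)[1::-1])))
f,r=S1(232,468,.057),S1(178,347,.057);print('scene',f,r,np.linalg.norm(f-r),np.degrees(np.arctan2(*(f-r)[1::-1])))
ax=T2(608,141,.068);bl,br=T2(588,178,.0605),T2(635,176,.0605)
print('axle',ax,'bridge',bl,br,(bl+br)/2-ax,np.linalg.norm(bl-br))
print('axle sc',S2(602,405,.068),'bridge',S2(558,404,.0605),S2(600,378,.0605))
c=[T2(436,28,.016),T2(720,0,.016),T2(762,280,.016)];print((c[0]+c[2])/2, [np.linalg.norm(c[1]-c[0]),np.linalg.norm(c[1]-c[2])])
togo([.645,.155,.248],-15)
E
```

```text
pick top [0.68819175 0.1470906  0.057     ] [0.59175124 0.17160468 0.057     ] 0.09950734320811286 -14.261891257145972
scene [0.67875599 0.14718644 0.057     ] [0.5955619  0.17497092 0.057     ] 0.08771108475683688 -18.467866122055696
axle [ 0.61574373 -0.153228    0.068     ] bridge [ 0.59346417 -0.14142437  0.0605    ] [ 0.59473516 -0.17072281  0.0605    ] [-0.02164407 -0.00284559 -0.0075    ] 0.029325992517521212
axle sc [ 0.61574068 -0.15240448  0.068     ] bridge [ 0.59910413 -0.16840007  0.0605    ] [ 0.59604279 -0.14390639  0.0605    ]
[ 0.61410316 -0.15318774  0.016     ] [np.float64(0.18516696114754524), np.float64(0.1832433634147494)]Traceback (most recent call last):
  File "<stdin>", line 14, in <module>
  File "h.py", line 22, in togo
    print('pos',o['position'].round(4),'yaw',np.degrees(yaw(o)).round(2),'shift',d.round(4),'turn',round(t,4),'F',o['ft_force'].round(1),'grip',o['grip_width'].round(3),o['grasp_force'],'t',round(o['clock'],2))
                                                                                                                                                ^^^^^^^^^^^^^^^^^^^^^
AttributeError: 'float' object has no attribute 'round'
```

```bash
sed -i "s/o\['grip_width'\].round(3)/round(float(o['grip_width']),3)/" h.py
python3 -m crank '[[0.09,-0.02,0,0],[0.18,-0.04,0,0],[0.27,-0.06,0,0],[0.36,-0.08,0,0],[0.45,-0.1,0,0]]' 0 >/dev/null
python3 -m crank '[[0.09,-0.02,0,0],[0.18,-0.04,0,0],[0.27,-0.06,0,0],[0.36,-0.09,0,0],[0.45,-0.15,0,0]]' >/dev/null
python3 -m crank '[[0.06,-0.08,0,0],[0.12,-0.16,0,0],[0.18,-0.24,0,0],[0.24,-0.32,0,0],[0.28,-0.41,0,0]]' >/dev/null
python3 -m crank '[[0.04,-0.09,0,0.1],[0.08,-0.18,0,0.2],[0.12,-0.27,0,0.3],[0.16,-0.36,0,0.4],[0.18,-0.45,0,0.49]]' 
python3 - <<'E'
from h import *
togo([.645,.158,.248],-15)
E
```

```text
clock: 1.77
position: [0.5712, -0.038, 0.2479]
ee_rot: [0.991, -0.132, -0.0, -0.0]
ft_force: [0.8, 0.5, -0.3]
grip_width: 0.497
grasp_force: 0.0
pos [ 0.5712 -0.038   0.2479] yaw -15.19 shift [ 0.0496 -0.5212 -0.    ] turn -0.0031 F [ 0.8  0.5 -0.3] grip 0.497 0.0 t 1.77
```

```bash

python3 -m crank '[[0.01,-0.09,0,0],[0.02,-0.18,0,0],[0.03,-0.27,0,0],[0.04,-0.36,0,0],[0.05,-0.44,0,0]]' >/dev/null
python3 -m crank '[[0,-0.08,0,0],[0,-0.08,0,0],[0,-0.08,0,0]]' >/dev/null
python3 - <<'E'
from h import *
import pickle
togo([.645,.158,.248],-15)
c=cam('wrist');pickle.dump(c,open('w1.pkl','wb'))
cv2.imwrite('pics/w1.png',cv2.resize(c['color'][:,:,::-1],(800,600)))
print(proj(c,[[.645,.158,.057]])*800/512, ray(c,256,192))
E
```

```text
pos [0.6433 0.1581 0.2473] yaw -14.69 shift [ 0.0043 -0.0008 -0.0018] turn 0.0051 F [-1.3 -0.7 -0.8] grip 0.501 0.0 t 2.43
[[397.03819652 272.10221149]] (array([0.71015367, 0.13954582, 0.37327347]), array([-0.25632811,  0.06515322, -0.96444232]))
```

View pics/w1.png

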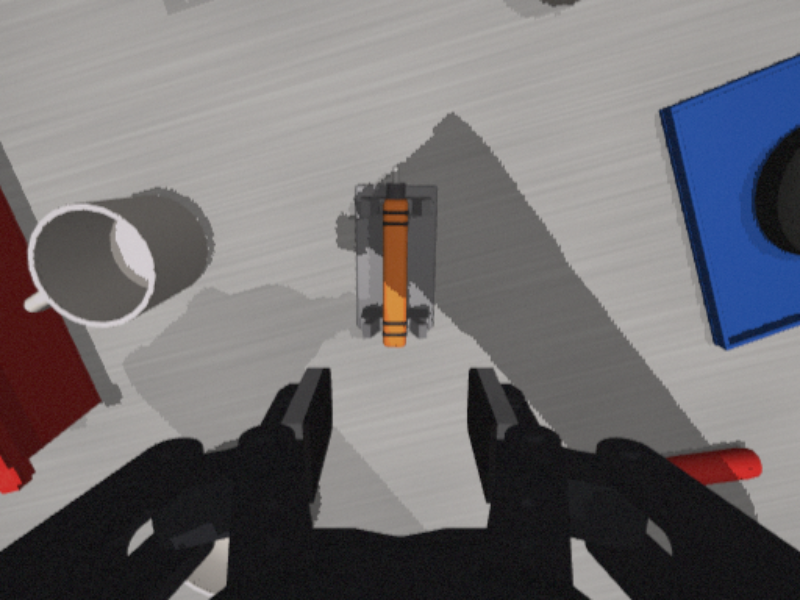

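The wrist view shows the handle's top running from (396,201) to (395,340), upright in the image, with the shank going up beyond (396,185).

```bash

python3 - <<'E'
from h import *
import pickle
c=pickle.load(open('w1.pkl','rb'));k=.64
f,r=atz(c,396*k,200*k,.057),atz(c,395*k,340*k,.057);d=f-r
L=np.linalg.norm(d);o=r+d/L*.055;y=np.degrees(np.arctan2(d[1],d[0]))
print(f,r,L,o,y)
togo([o[0],o[1],.044],y)
E
```

```text
[0.69013166 0.14684096 0.057     ] [0.59949639 0.17137658 0.057     ] 0.0938975460003978 [0.65258553 0.15700497 0.057     ] -15.14733847429692
pos [0.6435 0.156  0.2475] yaw -14.84 shift [ 0.0217 -0.0086  0.5088] turn 0.0051 F [ 0.4 -0.7 -0.1] grip 0.501 0.0 t 2.48
```

```bash

python3 -c "
from h import *
togo([.646,.1585,.044],-15.1)"
python3 -m crank '[[0.007,-0.005,0.09,0.005],[0.007,-0.005,0.18,0.005],[0.007,-0.005,0.27,0.005],[0.007,-0.005,0.34,0.005],[0.007,-0.005,0.38,0.005]]' >/dev/null
python3 -c "
from h import *
togo([.646,.1585,.044],-15.1)"
```

```text
pos [0.6435 0.156  0.2475] yaw -14.84 shift [ 0.0049 -0.008   0.5088] turn 0.0043 F [ 0.4 -0.7 -0.1] grip 0.501 0.0 t 2.48
pos [0.6454 0.1538 0.0922] yaw -15.35 shift [-0.0012 -0.0122  0.1205] turn -0.0041 F [ 0.3 -0.3 -0.5] grip 0.501 0.0 t 2.9
```

```bash

python3 -m crank '[[0,-0.005,0.03,0],[0,-0.005,0.06,0],[0,-0.005,0.08,0],[0,-0.005,0.08,0],[0,-0.005,0.08,0]]' >/dev/null
python3 -c "
from h import *
togo([.646,.1585,.044],-15.1)"
```

```text
pos [0.6479 0.1584 0.0648] yaw -15.23 shift [-0.0046  0.001   0.052 ] turn -0.0022 F [ 0.9 -0.9 -0.3] grip 0.499 0.0 t 3.32
```

```bash

python3 -m crank '[[-0.004,0,0.02,0],[-0.004,0,0.04,0],[-0.004,0,0.051,0],[-0.004,0,0.051,0],[-0.004,0,0.051,0]]' >/dev/null
python3 -c "
from h import *
togo([.646,.1585,.044],-15.1)"
python3 -m crank '[[0,0,0,0],[0,0,0,0],[0,0,0,0],[0,0,0,0],[0,0,0,0]]' -1 30 
python3 -m crank '[[0,0,0,0],[0,0,0,0],[0,0,0,0],[0,0,0,0],[0,0,0,0]]' -1 100
python3 -c "
from h import *
togo([.646,.1585,.044],-15.1)"
```

```text
pos [0.6458 0.159  0.0435] yaw -15.21 shift [ 0.0008  0.001  -0.0012] turn -0.0018 F [-0.6 -0.2  0.5] grip 0.5 0.0 t 3.73
clock: 4.15
position: [0.6463, 0.1591, 0.0444]
ee_rot: [0.991, -0.132, 0.0, -0.0]
ft_force: [-0.3, -0.1, 2.8]
grip_width: 0.182
grasp_force: 31.2
clock: 4.57
position: [0.6464, 0.1592, 0.0445]
ee_rot: [0.991, -0.132, 0.001, -0.0]
ft_force: [-1.0, -0.5, 6.0]
grip_width: 0.167
grasp_force: 97.8
pos [0.6464 0.1592 0.0445] yaw -15.22 shift [-0.0006  0.002   0.0014] turn -0.002 F [-1.  -0.5  6. ] grip 0.167 97.78537273406982 t 4.57
```

```bash

python3 -m crank '[[0,0,-0.02,0],[0,0,-0.06,0],[0,0,-0.12,0],[0,0,-0.2,0],[0,0,-0.28,0]]' >/dev/null
python3 -m crank '[[0,0,-0.08,0],[0,0,-0.14,0],[0,0,-0.14,0],[0,0,-0.14,0]]' >/dev/null
python3 - <<'E'
from h import *
import pickle
c=cam('wrist');pickle.dump((c,readout.get_obs()),open('w2.pkl','wb'))
togo([.646,.1585,.044],-15.1)
print('pin',)
o=readout.get_obs();y=yaw(o)
for L in(.062,.07,.078):
  print(proj(c,o['position']+[L*np.cos(y),L*np.sin(y),.002])*1, proj(c,o['position']+[L*np.cos(y),L*np.sin(y),-.018]))
im=c['color'][60:300,100:420,::-1]
cv2.imwrite('pics/w2.png',cv2.resize(im,(800,600),interpolation=cv2.INTER_CUBIC))
E
```

```text
pos [0.6457 0.1589 0.2117] yaw -15.21 shift [0.001  0.0005 0.4192] turn -0.0019 F [ 0.2 -1.  -2.1] grip 0.173 97.47217297554016 t 5.37
pin
[[254.08321551 126.80916862]] [[254.2981497  124.13714136]]
[[254.08051658 105.64446509]] [[254.29912465 105.83225971]]
[[254.07771975  83.71205091]] [[254.30013003  86.95582944]]
```

View pics/w2.png

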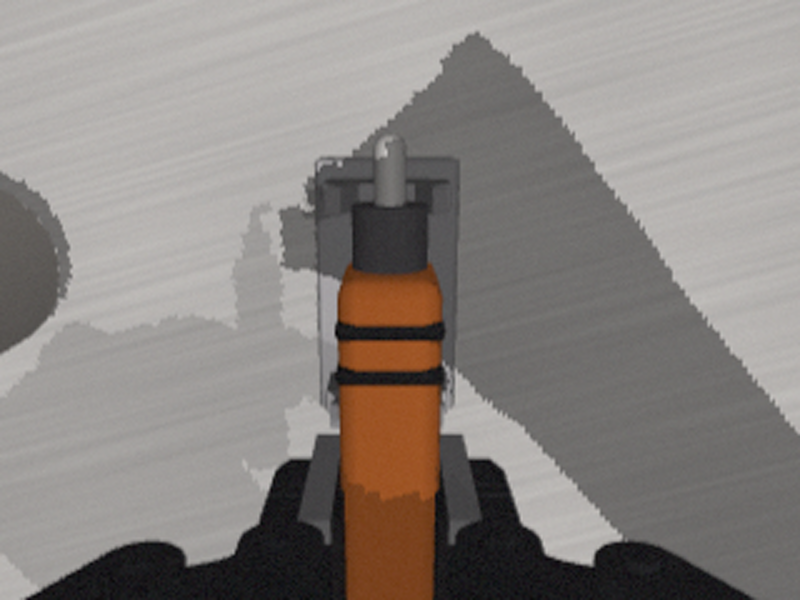

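```bash

python3 -m crank '[[-0.01,0.03,0,0],[-0.02,0.09,0,0],[-0.03,0.17,0,0],[-0.04,0.25,0,0],[-0.05,0.33,0,0]]' >/dev/null
python3 -m crank '[[0,0.08,0,0],[0,0.16,0,0],[0,0.24,0,0],[0,0.32,0,0],[0,0.4,0,0]]' >/dev/null
python3 -m crank '[[0,0.05,0,-0.06],[0,0.09,0,-0.15],[0,0.11,0,-0.24],[0,0.11,0,-0.337],[0,0.11,0,-0.337]]' >/dev/null
python3 -m crank '[[0,0,0,0],[0,0,0,0],[0,0,0,0]]' >/dev/null
python3 - <<'E'
from h import *
togo([.5367,-.160,.125],5)
E
```

```text
pos [ 0.5384 -0.1594  0.2115] yaw 4.91 shift [-0.0042  0.0011  0.2162] turn -0.0014 F [-0.4 -0.  -1.8] grip 0.169 97.429518699646 t 6.87
```

```bash

python3 -m crank '[[-0.004,0,0.05,0],[-0.004,0,0.1,0],[-0.004,0,0.15,0],[-0.004,0,0.19,0],[-0.004,0,0.215,0]]' >/dev/null
python3 -m crank '[[0,0,0,0],[0,0,0,0],[0,0,0,0],[0,0,0,0]]' >/dev/null
python3 - <<'E'
from h import *
import pickle
c=cam('wrist');o=readout.get_obs();pickle.dump((c,o),open('w3.pkl','wb'))
togo([.5367,-.160,.125],5)
im=c['color'][50:200,156:356,::-1]
cv2.imwrite('pics/w3.png',cv2.resize(im,(800,600),interpolation=cv2.INTER_CUBIC))
y=yaw(o);u=np.array([np.cos(y),np.sin(y),0])
f=lambda p:((proj(c,p)-[155.5,49.5])*4-.5).round(0).tolist()
print('axle',f([.6157,-.153,.068]),'eye',f([.601,-.1543,.0585]),'tip',f(o['position']+u*.067+[0,0,.002]),'pinend',f(o['position']+u*.0645+[0,0,-.018]))
E
```

```text
pos [ 0.5376 -0.1602  0.127 ] yaw 4.99 shift [-0.0021 -0.0008  0.0051] turn -0.0002 F [ 1.1 -0.3 -0.2] grip 0.169 97.48321294784546 t 7.67
axle [[389.0, 157.0]] eye [[389.0, 264.0]] tip [[389.0, 248.0]] pinend [[390.0, 268.0]]
```

View pics/w3.png

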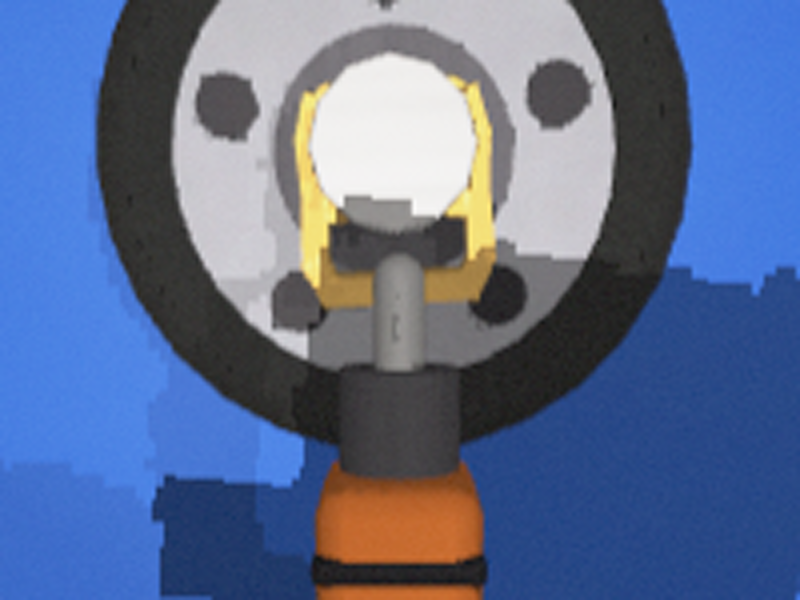

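The wrist picture shows the axle top at (393,141), about 165 px across. The bridge runs from about (322,275) to (493,250), so it is turned a few degrees. The shank tip is at (400,252), right of the axle's line. I'll fit the ring's arms for its direction.

```bash

python3 - <<'E'
from h import *
import pickle
c,o=pickle.load(open('w3.pkl','rb'))
im=c['color'].astype(int);m=(im[:,:,0]-im[:,:,2]>50)
L=[];R=[]
for v in range(74,117):
    cols=np.where(m[v,220:290])[0]+220
    if len(cols): print(v,cols.min(),cols.max(),end='; ')
    if 80<=v<=106 and len(cols):
        L.append(atz(c,cols.min()-.5,v,.0605));R.append(atz(c,cols.max()+.5,v,.0605))
print()
for P in(L,R):
    P=np.array(P);vx,vy,x0,y0=cv2.fitLine(P[:,:2].astype(np.float32),cv2.DIST_HUBER,0,.01,.01).ravel();
    if vx<0:vx,vy=-vx,-vy
    print(np.degrees(np.arctan2(vy,vx)),x0,y0)
g=lambda x,y,z:atz(c,155.5+(x+.5)/4,49.5+(y+.5)/4,z)
print('axle',g(393.5,141,.068),'d',np.linalg.norm(g(311,141,.068)-g(476,141,.068)))
print('tip',g(400,252,o['position'][2]+.002+.0025), g(400,252,o['position'][2]+.002))
E
```

```text
74 231 276; 75 231 276; 76 231 276; 77 231 276; 78 231 277; 79 230 277; 80 230 277; 81 230 278; 82 230 278; 83 230 278; 84 229 278; 85 229 278; 86 230 278; 87 230 278; 88 230 278; 89 230 278; 90 230 278; 91 230 278; 92 230 278; 93 230 278; 94 231 278; 95 231 278; 96 231 278; 97 231 278; 98 231 278; 99 231 278; 100 231 278; 101 231 278; 102 231 278; 103 231 278; 104 231 278; 105 231 278; 106 231 278; 107 231 279; 108 231 279; 109 231 279; 110 231 279; 111 231 279; 112 231 279; 113 232 279; 114 232 279; 115 231 279; 116 231 278; 
7.444654 0.6137241 -0.13963337
6.1923313 0.6139109 -0.16819806
axle [ 0.61783715 -0.15347391  0.068     ] d 0.023026414414222606
tip [ 0.60406188 -0.15548632  0.1315271 ] [ 0.60401971 -0.15549473  0.1290271 ]
```

```bash

python3 - <<'E'
from h import *
togo([.5392,-.1620,.091],7)
E
```

```text
pos [ 0.5376 -0.1602  0.127 ] yaw 4.99 shift [0.0035 0.0047 0.0901] turn -0.0335 F [ 1.1 -0.3 -0.2] grip 0.169 97.48321294784546 t 7.67
```

```bash

python3 -m crank '[[0.0035,0.0047,0.02,-0.0335],[0.0035,0.0047,0.04,-0.0335],[0.0035,0.0047,0.06,-0.0335],[0.0035,0.0047,0.08,-0.0335],[0.0035,0.0047,0.09,-0.0335]]' >/dev/null
python3 -m crank '[[0,0,0,0],[0,0,0,0],[0,0,0,0],[0,0,0,0],[0,0,0,0]]' >/dev/null
python3 - <<'E'
from h import *
import pickle
c=cam('wrist');o=readout.get_obs();pickle.dump((c,o),open('w4.pkl','wb'))
togo([.5392,-.1620,.091],7)
im=c['color'][70:190,176:336,::-1]
cv2.imwrite('pics/w4.png',cv2.resize(im,(800,600),interpolation=cv2.INTER_CUBIC))
E
```

```text
pos [ 0.5387 -0.1619  0.0902] yaw 7.01 shift [ 0.0013  0.0004 -0.0019] turn 0.0002 F [ 0.9 -0.5 -1.2] grip 0.171 97.47418642044067 t 8.55
```

View pics/w4.png

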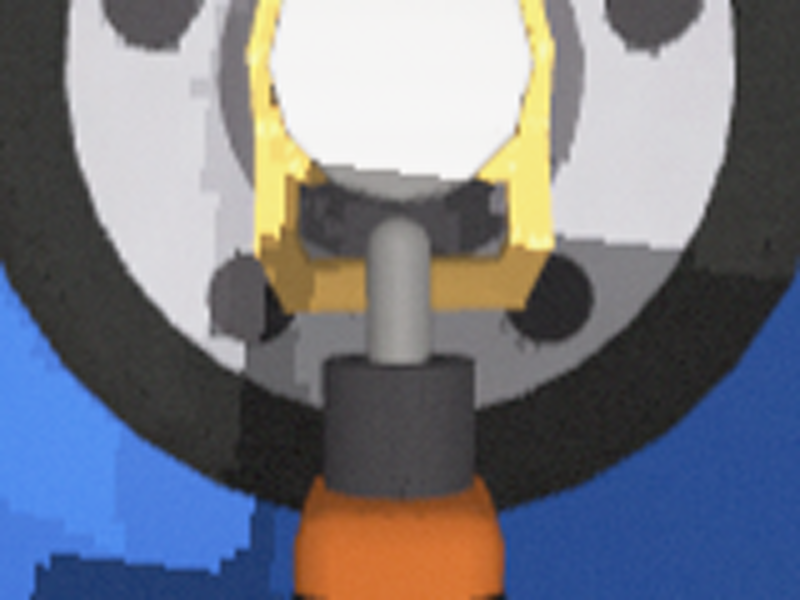

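The view is now square to the ring. The axle's near edge is at (401,197), the bridge's inner edge at about (404,257), and the rounded shank tip at (400,217).

```bash

python3 - <<'E'
from h import *
import pickle
c,o=pickle.load(open('w4.pkl','rb'))
y=yaw(o);u=np.array([np.cos(y),np.sin(y)]);n=np.array([-u[1],u[0]])
g=lambda x,yy,z:atz(c,175.5+(x+.5)/5,69.5+(yy+.5)/5,z)[:2]
zt=o['position'][2]
A=g(401,66,.068)
for nm,p in dict(axle_near=g(401,197,.068),al=g(271,66,.068),ar=g(531,66,.068),b_in=g(404,257,.0605),b_out=g(404,283,.0605),b_outlow=g(404,311,.0565),tip=g(400,217,zt+.0015),tip2=g(400,217,zt+.004),hf=g(400,478,zt+.0125)).items(): print(nm,((p-A)@u*1e3).round(2),((p-A)@n*1e3).round(2), ((p-o['position'][:2])@u*1e3).round(2))
E
```

```text
axle_near -11.28 -0.02 67.71
al -0.01 11.6 78.98
ar 0.01 -11.6 79.0
b_in -16.93 -0.33 62.06
b_out -19.4 -0.33 59.59
b_outlow -22.38 -0.35 56.61
tip -12.58 0.11 66.41
tip2 -12.53 0.11 66.46
hf -30.88 0.1 48.11
```

```bash
cat > st.py <<'E'
from h import *
togo([.5392,-.1620,.0715],7)
E
python3 -m crank '[[0.0018,0,0.004,0],[0.0018,0,0.008,0],[0.0018,0,0.012,0],[0.0018,0,0.016,0],[0.0018,0,0.02,0]]' >/dev/null
python3 -m crank '[[0,0,0,0],[0,0,0,0],[0,0,0,0]]' >/dev/null; python3 st.py
python3 -m crank '[[0,0,0.002,0],[0,0,0.004,0],[0,0,0.006,0],[0,0,0.006,0],[0,0,0.006,0]]' >/dev/null;  python3 st.py
```

```text
pos [ 0.5392 -0.1618  0.082 ] yaw 7.01 shift [-0.0002  0.0006  0.0261] turn 0.0002 F [ 0.6 -0.4 -0.4] grip 0.17 97.47379302978516 t 9.22
pos [ 0.5392 -0.1617  0.0795] yaw 7.02 shift [-0.      0.0006  0.0199] turn 0.0003 F [ 0.   0.2 -0.6] grip 0.168 97.4726665019989 t 9.63
```

```bash

for i in 1 2 3; do python3 -m crank '[[0,0,0.001,0],[0,0,0.002,0],[0,0,0.003,0],[0,0,0.003,0],[0,0,0.003,0]]' >/dev/null;  python3 st.py; done
```

```text
pos [ 0.5392 -0.1618  0.0783] yaw 7.01 shift [-0.0001  0.0005  0.017 ] turn 0.0002 F [-0.4  0.6 -0.9] grip 0.172 97.4744725227356 t 10.05
pos [ 0.5392 -0.1617  0.0771] yaw 7.01 shift [-0.      0.0006  0.0139] turn 0.0002 F [ 0.7  0.4 -0.9] grip 0.17 97.4740219116211 t 10.47
pos [ 0.5392 -0.1617  0.0759] yaw 7.02 shift [-0.0001  0.0006  0.011 ] turn 0.0003 F [ 0.2 -0.1 -0.4] grip 0.165 97.47371435165405 t 10.88
```

```bash

for i in 1 2 3; do python3 -m crank '[[0,0,0.001,0],[0,0,0.002,0],[0,0,0.0035,0],[0,0,0.0035,0],[0,0,0.0035,0]]' >/dev/null;  python3 st.py; done
```

```text
pos [ 0.5392 -0.1618  0.0745] yaw 7.02 shift [-0.      0.0006  0.0074] turn 0.0003 F [-0.5  0.3 -1. ] grip 0.171 97.47313857078552 t 11.3
pos [ 0.5392 -0.1618  0.0731] yaw 7.01 shift [0.     0.0006 0.0039] turn 0.0002 F [-0.2  0.2  0.2] grip 0.171 97.47483015060425 t 11.72
pos [ 0.5392 -0.1618  0.0717] yaw 7.01 shift [0.     0.0006 0.0004] turn 0.0002 F [-1.  -0.8 -0.9] grip 0.169 97.47430801391602 t 12.13
```

```bash

for i in 1 2 3; do python3 -m crank '[[-0.0006,0,0,0],[-0.0012,0,0,0],[-0.0018,0,0,0],[-0.0024,0,0,0],[-0.003,0,0,0]]' >/dev/null;  python3 st.py; done
```

```text
pos [ 0.5381 -0.1619  0.0718] yaw 7.02 shift [0.0026 0.0005 0.0008] turn 0.0003 F [ 0.9  1.  -0.8] grip 0.169 97.4741792678833 t 12.55
pos [ 0.5373 -0.162   0.072 ] yaw 7.02 shift [0.0048 0.0006 0.0011] turn 0.0004 F [ 3.  -0.2 -1.6] grip 0.172 97.48457551002502 t 12.97
pos [ 0.5365 -0.1621  0.0721] yaw 7.03 shift [0.0068 0.0006 0.0016] turn 0.0004 F [ 5.4  0.9 -0.1] grip 0.174 97.48145341873169 t 13.38
```

```bash

for i in 1 2 3 4; do python3 -m crank '[[-0.0007,0,0,0],[-0.0014,0,0,0],[-0.0021,0,0,0],[-0.0028,0,0,0],[-0.0035,0,0,0]]' >/dev/null;  python3 st.py; done
```

```text
pos [ 0.5357 -0.1622  0.0724] yaw 7.03 shift [0.0087 0.0006 0.0023] turn 0.0006 F [ 7.7  0.4 -1.2] grip 0.168 97.47184753417969 t 13.8
pos [ 0.5346 -0.162   0.0725] yaw 7.06 shift [0.0113 0.0013 0.0026] turn 0.001 F [ 8.7  1.8 -1.6] grip 0.172 97.49524354934692 t 14.22
pos [ 0.5338 -0.1623  0.0728] yaw 7.05 shift [0.0135 0.0009 0.0032] turn 0.0009 F [11.   1.6 -1.5] grip 0.166 97.4576997756958 t 14.63
pos [ 0.5324 -0.1625  0.0728] yaw 7.06 shift [0.0171 0.0009 0.0033] turn 0.0009 F [11.6  1.2 -0.7] grip 0.168 97.46133327484131 t 15.05
```

```bash

for i in 1 2 3 4; do python3 -m crank '[[-0.0006,0,0.0002,0],[-0.0012,0,0.0003,0],[-0.0018,0,0.0004,0],[-0.0024,0,0.0005,0],[-0.003,0,0.0006,0]]' >/dev/null;  python3 st.py; done
```

```text
pos [ 0.5302 -0.1628  0.0722] yaw 7.04 shift [0.0225 0.0007 0.0017] turn 0.0007 F [ 5.2  0.6 -0.9] grip 0.174 97.48928904533386 t 15.47
pos [ 0.5271 -0.1633  0.0709] yaw 7.0 shift [ 0.0305  0.0005 -0.0015] turn 0.0 F [ 0.4 -0.3 -1.2] grip 0.167 97.48655676841736 t 15.88
pos [ 0.5264 -0.1633  0.071 ] yaw 7.02 shift [ 0.0321  0.0007 -0.0013] turn 0.0003 F [-0.4  0.2 -1.3] grip 0.167 97.48756170272827 t 16.3
pos [ 0.5253 -0.1635  0.0707] yaw 7.02 shift [ 0.035   0.0006 -0.0019] turn 0.0003 F [ 0.8  0.2 -0.7] grip 0.172 97.48613834381104 t 16.72
```

```bash

for i in 1 2 3; do python3 -m crank '[[-0.0014,0,0,0],[-0.0028,0,0,0],[-0.0042,0,0,0],[-0.0056,0,0,0],[-0.007,0,0,0]]' >/dev/null;  python3 st.py; done
python3 -m crank '[[0,0,0,0],[0,0,0,0],[0,0,0,0]]' >/dev/null
python3 - <<'E'
from h import *
import pickle
c=cam('wrist');s=cam('scene')
a=cv2.resize(c['color'][70:190,176:336,::-1],(440,330),interpolation=cv2.INTER_CUBIC)
b=cv2.resize(s['color'][205:265,170:250,::-1],(360,270),interpolation=cv2.INTER_CUBIC)
b=cv2.copyMakeBorder(b,0,60,0,0,cv2.BORDER_CONSTANT)
cv2.imwrite('pics/w5.png',np.hstack([a,b]))
E
```

```text
pos [ 0.5225 -0.1639  0.0708] yaw 7.01 shift [ 0.0421  0.0005 -0.0018] turn 0.0002 F [-0.2  0.5 -1.6] grip 0.17 97.48565554618835 t 17.13
pos [ 0.5197 -0.1642  0.0708] yaw 7.02 shift [ 0.0491  0.0006 -0.0019] turn 0.0003 F [-0.1  0.2 -0.7] grip 0.171 97.48494744300842 t 17.55
pos [ 0.5169 -0.1645  0.0708] yaw 7.01 shift [ 0.056   0.0005 -0.0018] turn 0.0002 F [-0.4 -0.2 -1. ] grip 0.169 97.48595595359802 t 17.97
```

View pics/w5.png

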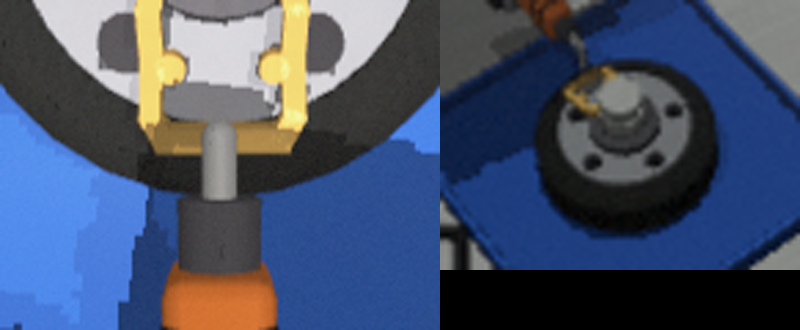

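The ring has come about 21 mm with the hook: the bridge is at (220,140), the lugs at (172,70) and (272,70), and the axle is behind it. It isn't clear whether it has dropped yet, so I'll pull a little further.

```bash

for i in 1 2; do python3 -m crank '[[-0.0014,0,0,0],[-0.0028,0,0,0],[-0.0042,0,0,0],[-0.0056,0,0,0],[-0.007,0,0,0]]' >/dev/null;  python3 st.py; done
python3 -m crank '[[0,0,0,0],[0,0,0,0],[0,0,0,0]]' >/dev/null
python3 - <<'E'
from h import *
import pickle
c=cam('wrist');s=cam('scene')
a=cv2.resize(c['color'][70:190,176:336,::-1],(440,330),interpolation=cv2.INTER_CUBIC)
b=cv2.resize(s['color'][210:255,185:233,::-1],(352,330),interpolation=cv2.INTER_CUBIC)
cv2.imwrite('pics/w6.png',np.hstack([a,b]))
E
```

```text
pos [ 0.5141 -0.1649  0.0708] yaw 7.01 shift [ 0.0631  0.0005 -0.0018] turn 0.0002 F [-0.1 -0.4 -1.4] grip 0.166 97.4856698513031 t 18.73
pos [ 0.5114 -0.1652  0.0708] yaw 7.01 shift [ 0.0701  0.0006 -0.0019] turn 0.0002 F [-0.4  0.2 -1.2] grip 0.171 97.48674631118774 t 19.15
```

View pics/w6.png

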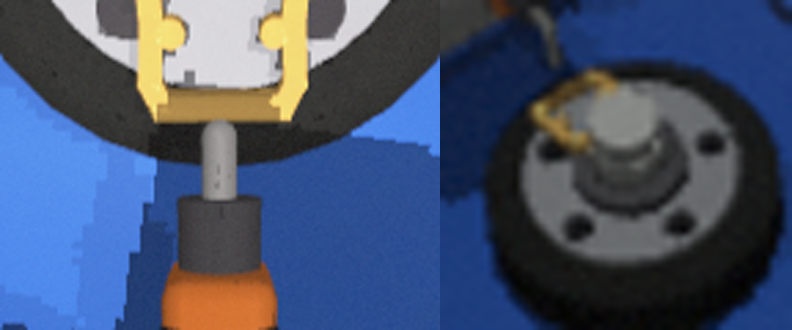

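The ring has dropped and lies on the wheel, and the pin is clear of it. Now I'll lift and carry the pick back.

```bash

python3 -m crank '[[-0.002,0,-0.01,0],[-0.004,0,-0.03,0],[-0.006,0,-0.07,0],[-0.006,0,-0.13,0],[-0.006,0,-0.2,0]]' >/dev/null
python3 -m crank '[[0,0,-0.07,0],[0,0,-0.12,0],[0,0,-0.14,0],[0,0,-0.14,0],[0,0,-0.14,0]]' >/dev/null
python3 - <<'E'
from h import *
togo([.6464,.1590,.2],None)
E
```

```text
pos [ 0.5087 -0.1655  0.2062] yaw 7.01 shift [ 0.4406 -0.7631  0.0154] turn 0 F [-0.9 -0.4 -0.5] grip 0.169 97.49425649642944 t 20.33
```

```bash

python3 -m crank '[[0.015,-0.03,0,0],[0.05,-0.08,0,0],[0.09,-0.15,0,0],[0.13,-0.23,0,0],[0.18,-0.31,0,0]]' >/dev/null
python3 -m crank '[[0.05,-0.08,0,0],[0.1,-0.16,0,0],[0.15,-0.24,0,0],[0.19,-0.31,0,0],[0.22,-0.37,0,0]]' >/dev/null
python3 -m crank '[[0.02,-0.04,0,0.06],[0.04,-0.08,0,0.15],[0.04,-0.08,0,0.25],[0.04,-0.08,0,0.34],[0.04,-0.08,0,0.37]]' >/dev/null
python3 -m crank '[[0,0,0,0],[0,0,0,0],[0,0,0,0],[0,0,0,0]]' >/dev/null
python3 - <<'E'
from h import *
togo([.6462,.1590,.0445],-15.22)
E
```

```text
pos [0.6464 0.1576 0.2061] yaw -15.13 shift [-0.001  -0.0035  0.404 ] turn 0.0015 F [ 0.5 -0.2 -1.2] grip 0.172 97.58137822151184 t 21.92
```

```bash

python3 -m crank '[[-0.001,-0.0035,0.04,0.0015],[-0.001,-0.0035,0.1,0.0015],[-0.001,-0.0035,0.17,0.0015],[-0.001,-0.0035,0.24,0.0015],[-0.001,-0.0035,0.28,0.0015]]' >/dev/null
python3 -m crank '[[0,0,0.03,0],[0,0,0.05,0],[0,0,0.05,0],[0,0,0.05,0],[0,0,0.05,0]]' >/dev/null
python3 - <<'E'
from h import *
togo([.6462,.1590,.0445],-15.22)
c=cam('wrist')
cv2.imwrite('pics/w7.png',cv2.resize(c['color'][60:300,100:420,::-1],(800,600),interpolation=cv2.INTER_CUBIC))
E
```

```text
pos [0.6474 0.1595 0.0762] yaw -15.27 shift [-0.0027  0.0021  0.0792] turn -0.0009 F [ 1.4 -0.6 -1.7] grip 0.171 97.59151339530945 t 22.75
```

View pics/w7.png

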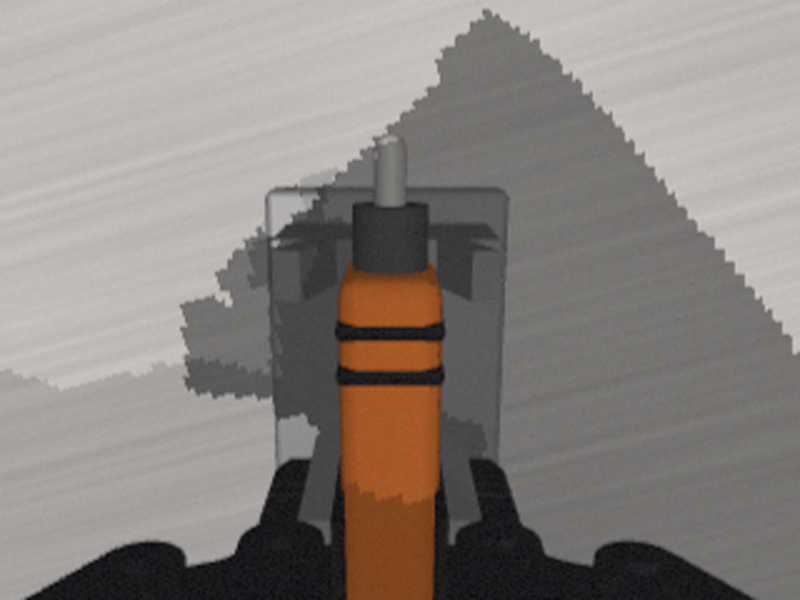

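The pick sits in the grip exactly as when it was lifted (tip at (390,135), ferrule at (390,205-270)) and is centred over the fork notch at (388,260). Lowering gently.

```bash

cat > st2.py <<'E'
from h import *
togo([.6462,.1590,.0445],-15.22)
E
python3 -m crank '[[-0.001,0.001,0.01,0],[-0.001,0.001,0.02,0],[-0.001,0.001,0.03,0],[-0.001,0.001,0.04,0],[-0.001,0.001,0.05,0]]' >/dev/null
python3 -m crank '[[0,0,0,0],[0,0,0,0],[0,0,0,0]]' >/dev/null; python3 st2.py
python3 -m crank '[[0,0,0.004,0],[0,0,0.008,0],[0,0,0.012,0],[0,0,0.016,0],[0,0,0.018,0]]' >/dev/null
python3 -m crank '[[0,0,0,0],[0,0,0,0],[0,0,0,0]]' >/dev/null;python3 st2.py
```

```text
pos [0.6462 0.159  0.0548] yaw -15.27 shift [ 0.0001 -0.0001  0.0258] turn -0.0009 F [-0.4 -0.2 -0.9] grip 0.173 97.59196043014526 t 23.47
pos [0.6461 0.1589 0.0476] yaw -15.28 shift [ 0.0001 -0.0003  0.0077] turn -0.001 F [ 0.1  0.  -1.2] grip 0.17 97.59193181991577 t 24.13
```

```bash

for i in 1 2; do python3 -m crank '[[0,0,0.001,0],[0,0,0.002,0],[0,0,0.003,0],[0,0,0.0035,0],[0,0,0.0035,0]]' >/dev/null;python3 st2.py;done
```

```text
pos [0.646  0.1589 0.0461] yaw -15.28 shift [ 0.0003 -0.0004  0.0039] turn -0.001 F [ 0.1  0.3 -1.2] grip 0.175 97.59084463119507 t 24.55
pos [0.646  0.1589 0.0447] yaw -15.27 shift [ 0.0003 -0.0004  0.0004] turn -0.0009 F [-0.4 -0.2 -1.4] grip 0.169 97.59065508842468 t 24.97
```

```bash

for i in 1 2; do python3 -m crank '[[0,0,0.0005,0],[0,0,0.001,0],[0,0,0.0015,0],[0,0,0.0015,0],[0,0,0.0015,0]]' >/dev/null;python3 st2.py;done
```

```text
pos [0.6461 0.1589 0.0445] yaw -15.28 shift [ 0.0002 -0.0002  0.0001] turn -0.0009 F [-3.  -1.1  5.7] grip 0.167 98.23994278907776 t 25.38
pos [0.6461 0.1589 0.0445] yaw -15.28 shift [ 0.0001 -0.0002  0.0001] turn -0.001 F [-4.9 -2.7  9.6] grip 0.167 99.13636207580566 t 25.8
```

Seated. I'll release part-way, to the opening used on approach, and retreat straight up.

```bash

python3 -m crank '[[0,0,-0.001,0],[0,0,-0.0015,0],[0,0,-0.0015,0],[0,0,-0.0015,0],[0,0,-0.0015,0]]' - 20 >/dev/null;python3 st2.py
python3 -m crank '[[0,0,0,0],[0,0,0,0],[0,0,0,0],[0,0,0,0],[0,0,0,0]]' -0.1 >/dev/null;python3 st2.py
python3 -m crank '[[0,0,-0.01,0],[0,0,-0.03,0],[0,0,-0.06,0],[0,0,-0.1,0],[0,0,-0.15,0]]' >/dev/null
python3 -m crank '[[0,0,-0.06,0],[0,0,-0.12,0],[0,0,-0.2,0],[0,0,-0.25,0],[0,0,-0.25,0]]' >/dev/null
python3 -m crank '[[-0.08,0,0,0],[-0.14,0,0,0],[-0.14,0,0,0],[-0.14,0,0,0],[-0.14,0,0,0]]' >/dev/null
python3 - <<'E'
from h import *
exec(open('st2.py').read())
c=cam('wrist');b=cam('top');s=cam('scene')
r=lambda im,w,h:cv2.resize(im[:,:,::-1],(w,h),interpolation=cv2.INTER_CUBIC)
cv2.imwrite('pics/e.png',np.vstack([np.hstack([r(b['color'][154:214,255:335],400,300),r(s['color'][205:265,170:250],400,300)]),np.hstack([r(s['color'][162:222,278:358],400,300),r(c['color'],400,300)])]))
E
```

```text
pos [0.6462 0.159  0.0445] yaw -15.28 shift [-0.     -0.0001  0.0001] turn -0.001 F [-3.6 -1.1  5.8] grip 0.167 98.75218391418457 t 26.22
pos [0.646  0.1589 0.0439] yaw -15.27 shift [ 0.0004 -0.0004 -0.0015] turn -0.0009 F [-0.2 -0.7 -0.1] grip 0.451 0.0 t 26.63
pos [0.5926 0.1733 0.205 ] yaw -15.3 shift [ 0.1382 -0.0008  0.4014] turn -0.0013 F [ 0.7 -0.5  0. ] grip 0.449 0.0 t 27.88
```

View pics/e.png

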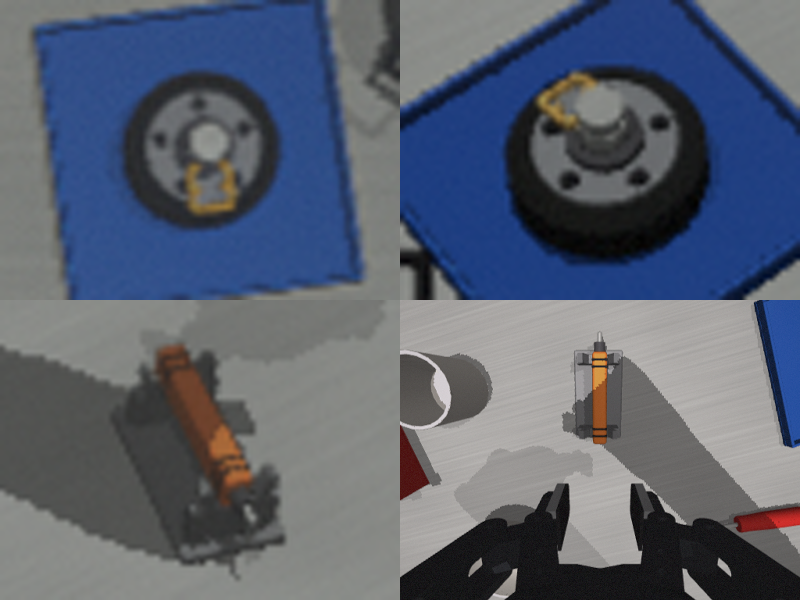

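The ring lies loose on the wheel inside the tray, at crop (212,190) off the axle. The pick is back in both forks and the gripper is clear.

```bash
python3 -c "
from workcell import manip
print(manip.hand_in())"
```

```text
the job is handed in; nothing more can be done
None
```

The snap ring is off the axle and lying loose on the wheel inside the blue tray, the pick is back on its rest, and I handed the job in at about 28 s; the highest force I read while prying was about 12 N.

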